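Load the last egg into the egg cooker, close it and switch it on

ROBOT

A 7-joint arm with a two-finger parallel gripper is mounted at the origin on a cart in front of the work surface, level with it; the furniture and walls round the work are solid. World frame = base frame: x ahead of the robot, y to its left, z up, the work surface at z = 0. Lengths are in m, angles in rad, forces in N, time in s.
With the tool pointing down it reaches from about 0.425 to 0.875 m from the base axis. Payload 8.4 kg.
Tool frame: the origin (TCP) lies at the very end of the fingers, on their centre line; the grasp point (between the pads) lies 19 mm behind it; z points along the fingers, y is the line along which they close (so a half turn about z gives the same grasp; the last joint's range is limited). The gripper opens to 85 mm and grips with 20 to 120 N. Pads are 22 mm wide; open, the fingers measure 114 mm over their backs; the gripper's body (76 mm by 85 mm) begins 54 mm behind the grasp point. The pads swing forward as they close: fully open they stand 13 mm farther back than shut.
Start: joints at [1.218, 0.333, 0.04, 1.465, -0.013, 1.343, -0.059], TCP at [0.163, -0.629, 0.231] pointing down, gripper open.
Joint ranges: [-2.58, 2.58], [-0.38, 2.09], [-1.3, 1.39], [0.25, 2.4], [-1.5, 4.64], [0.08, 2.09], [-2.65, 2.65]. Speed limits (rad/s): [2.22, 2.22, 2.79, 2.79, 3.14, 3.14, 3.14].

INTERFACE

Orientations are given as [roll, pitch, yaw] about the fixed x, y, z axes, in that order (R = Rz(yaw) Ry(pitch) Rx(roll)).
In Python, from cell import bot gives the robot as it stands.
- The arm moves only by the shell command python3 -m jog 'ROWS'. ROWS is JSON, one flat list of numbers, 5 for each row, row after row: the shift along the tool's x, y, z in units of 40 mm (1.0 is 40 mm), then the turn about the tool's z in units of 6 degrees (1.0 is 6 degrees), then the finger opening in mm, from 0 to 85.4. In form: [x, y, z, roll, grip, x, y, z, roll, grip, ...]. A call has 1 to 10 rows; each row shifts and turns the commanded pose from where the row before left it, along the tool's axes as they then stand; what a row does not reach is not made up. A row lasts 1/10 s, in which the tool goes at most 50 mm and 8.59 degrees, less where a joint would pass 70% of its speed; a pose out of reach is approached as far as the arm can. A call is refused whole if a number of a shift passes 1 or a number of a turn 1, either way. A call with a gripper value outside its range is refused whole. The fingers move at their own pace and stop on an object; the grip force is fixed at half the most. Time passes only in rows, so rows that do not move let the fingers close. It gives the time, the measured TCP pose, the force, the opening and the grip force at its end, in the units of the state.
- bot.read_state(): the state, without advancing time (a new reading comes with each control period).
- bot.camera(name): name is "scene" or "side" or "wrist"; returns a dict with "frame" (384x512x3 uint8, blue, green, red), "vertical_fov" (degrees; the focal length in pixels is half the picture's height over the tangent of half this angle, whatever the lens; pixels are square), "cx", "cy" (the principal point, pixels), "world_from_camera" (4x4, takes a point from camera to world coordinates). Camera axes: x right, y down, z forward; pixel columns grow to the right and rows downward; lengths in m; the calibration is good to about 2 mm. The wrist camera is an equidistant fisheye: a pixel r from the principal point sees the ray r / f radians off the axis. A picture is of the moment at which its call begins. There is no depth.
- bot.finish_job(): hands the job in; it is judged then, once.
The state is a dict: "time_s": time; "qpos": joint angles; "dq": joint speeds; "joint_efforts": joint torques, N m; "tcp_pos": TCP position; "tool_rot": TCP orientation; "wrist_force": force on the tool from outside, world axes, zero at the start; "moment": the same for the moment, N m; "gripper_width": finger opening in m; "grip_force": force on a finger pad.
Only numpy, scipy, OpenCV 4.12 (cv2) and the standard library are available. Lean on these libraries where they do the work, as an engineer would, in place of code of your own. Each camera call takes 0.05 s, during which the arm holds its last target. There are 200 camera calls.

TASK

Get the breakfast eggs going: take the egg from the wooden board and set it down gently, upright and blunt end up as it is, in the empty seat of the egg cooker, then put the clear lid fully home on the cooker and press the rocker switch over to on. Leave the two eggs already in the cooker in their seats, and do not disturb the salt shaker or the spice jar.

Things in the scene. Friction and masses are not known exactly. Their poses are not given: they have to be found in the camera images.
- egg: the egg to cook, a plain beige hen's egg standing blunt end up, pointed end down, in a corner hollow of the wooden board: 57 mm tall, 43 mm across at its widest, which is 33 mm above its lower end; 60 g. Origin at its lower (pointed) end, z up through the blunt end
- egg_board: low wooden egg board that stays put, 150 x 104 mm, flat top 28 mm above the work surface, with 3 x 2 round hollows of 34 mm, 47 mm apart; only one holds an egg (at x = +47, y = +23.5 mm in the board's frame), whose lower end hangs about 13 mm below the board's top. Origin at the centre of its underside
- cooker: electric egg cooker, fixed: a white drum 142 mm across with a flat flange 44 mm above the work surface; inside it a steel collar tapers up 12 mm from 129 to 120 mm across and centres the lid. On its own -x side a control foot 48 mm wide reaches 136 mm out from the axis, its top at 36 mm, with the black rocker switch. Origin on the drum's axis at the work surface
- free_seat (a point): the empty one of the cooker's three egg seats: where a seated egg's lower end rests, about 33 mm above the work surface, 34 mm from the drum's axis; z up. The seat is a grey egg-shaped cup; its rim, 41 mm wide inside, 46 outside, is 22 mm above this point and 11 mm below the egg's widest part. Fingers have most room closing square to the line from the drum's axis to this seat
- seat_b (a point): like free_seat, for the seat that egg_b stands in
- seat_c (a point): like free_seat, for the seat that egg_c stands in; the three seats are 120 degrees apart round the drum's axis
- egg_b: second egg, same size, already in the cooker; origin at its lower end
- egg_c: third egg, same size, already in the cooker; origin at its lower end
- lid: clear domed lid with a black knob, 138 mm across outside, 132 mm inside at the rim, 62 mm tall to the top of the dome and 87 mm to the top of the knob, about 0.16 kg, at first standing on the work surface. Origin at the centre of its rim, z up
- lid_knob (a point): middle of the lid's round black knob, 28 mm across, 77 mm above the lid's rim; the knob reaches 10 mm above and below this point, and the dome's top is 15 mm below it
- lid_seat (a point): where the centre of the lid's rim lies when the lid is home on the cooker: on the drum's axis, on the flange, 44 mm above the work surface; z up
- switch_press (a point): point on the cooker's control foot: middle of the outer half (the half away from the drum) of the rocker as it lies when on, level, 40 mm above the work surface. The rocker is 24 mm wide, each half 19 mm long; its pivot is 11 mm nearer to the drum. x points from here to the drum's axis, z up
- rocker (a joint): angle of the black rocker switch in rad: 0 is off (outer half sticks up by 6.5 mm at its end, inner half level), 0.35 is on (outer half level). Pressing the outer half straight down tips it over; 1 to 3 N are enough, and it stays where it is left
- salt: salt shaker, 44 mm across, 90 mm tall; origin at the centre of its underside; stays where it is
- spice: glass spice jar, 41 mm across, 105 mm tall; origin at the centre of its underside; stays where it is
Things that resemble listed ones, but are neither listed nor needed, are in the scene too. Leave any green look-alike of the egg alone. Of the things that look like the lid, take the one that is farthest to the robot's right at the start.

How it is judged:
On the way, in this order (a step that is already met when the one before it is completed fails the run):
1. the egg stands upright in the free seat and is let go (horizontal distance between egg and free_seat below 0.006 m and z of egg in the frame of free_seat between -0.004 and 0.004 m and angle between egg's own z axis and vertical below 0.2 rad and contact force between the fingers and egg below 0.05 N), for 0.3 s.
2. the lid is fully home on the cooker and let go (horizontal distance between lid and lid_seat below 0.005 m and z of lid in the frame of lid_seat below 0.003 m and angle between lid's own z axis and vertical below 0.04 rad and contact force between the fingers and lid below 0.05 N), for 0.3 s.
3. the rocker is pressed over to on (value of joint rocker above 0.28 rad), for 0.1 s.
At the end, for the whole second after the job is handed in: All three eggs stand in their seats (the moved one within 6 mm sideways, 4 mm in height and 0.2 rad of upright; the others 8 mm, 4 mm, 0.3 rad), the lid is home (within 5 mm of the axis, under 3 mm above the flange, level within 0.04 rad), the rocker is past 0.28 rad, egg and lid at rest (horizontal distance between egg and free_seat below 0.006 m and z of egg in the frame of free_seat between -0.004 and 0.004 m and angle between egg's own z axis and vertical below 0.2 rad and horizontal distance between egg_b and seat_b below 0.008 m and z of egg_b in the frame of seat_b between -0.004 and 0.004 m and angle between each of egg_b, egg_c's own z axis and vertical below 0.3 rad and horizontal distance between egg_c and seat_c below 0.008 m and z of egg_c in the frame of seat_c between -0.004 and 0.004 m and horizontal distance between lid and lid_seat below 0.005 m and z of lid in the frame of lid_seat below 0.003 m and angle between lid's own z axis and vertical below 0.04 rad and value of joint rocker above 0.28 rad and linear speed of each of egg, lid below 0.02 m/s); the robot touches nothing.
It fails at once if the egg is dropped (falls free of the fingers faster than 0.55 m/s, as from some 15 mm) (contact force between the fingers and egg below 0.05 N and linear speed of egg above 0.55 m/s).
It fails at once if the egg is pushed hard (over 25 N) into the cooker (contact force between egg and egg_holder above 25 N or contact force between egg and cooker above 25 N).
It fails at once if an egg already in the cooker is knocked out of its seat (distance between egg_b and seat_b above 0.015 m or distance between egg_c and seat_c above 0.015 m).
It fails at once if the salt shaker or the spice jar is moved by more than 30 mm or tipped (distance of any of salt, spice from where it was at the start of the episode above 0.03 m or angle between any of salt, spice's own z axis and vertical above 0.5 rad).
It also fails if it takes over 72 s, if anything falls off the work surface, if the arm or the gripper's body presses on something with over 40 N, if the wrist force passes 120 N, or if a joint passes its speed limit or range.

## Working session

There is one attempt and no reset: what is moved stays moved. The work goes in short steps, Python scripts to look and compute and a shell command to move; the robot and the scene stay as the last step left them, time stands still between calls to the robot, and variables do not carry over. Pictures are saved under pics/ and viewed, at most 14 in all, crops included, and the job is handed in when it is done.

```bash
mkdir -p pics; ls; cat > h.py <<'E'
import numpy as np, cv2
from cell import bot
def cam(n):
    c=bot.camera(n); c['f']=192/np.tan(np.radians(c['vertical_fov'])/2); c['n']=n; c['T']=np.array(c['world_from_camera']); return c
def ray(c,u,v):
    x,y=u-c['cx'],v-c['cy']
    if c['n']=='wrist':
        r=np.hypot(x,y); t=r/c['f']; s=np.sin(t)/max(r,1e-9); d=np.array([x*s,y*s,np.cos(t)])
    else: d=np.array([x/c['f'],y/c['f'],1.])
    return c['T'][:3,3], c['T'][:3,:3]@(d/np.linalg.norm(d))
def plane(c,u,v,z):
    o,d=ray(c,u,v); return o+d*(z-o[2])/d[2]
def tri(*rs):
    A=0;b=0
    for o,d in rs:
        P=np.eye(3)-np.outer(d,d); A=A+P; b=b+P@o
    p=np.linalg.solve(A,b); return p,[float(np.linalg.norm((np.eye(3)-np.outer(d,d))@(p-o))) for o,d in rs]
def proj(c,p):
    q=c['T'][:3,:3].T@(np.array(p)-c['T'][:3,3])
    if c['n']=='wrist':
        r=np.hypot(q[0],q[1]); t=np.arctan2(r,q[2])*c['f']/max(r,1e-9); return c['cx']+q[0]*t,c['cy']+q[1]*t
    return c['cx']+q[0]/q[2]*c['f'],c['cy']+q[1]/q[2]*c['f']
E
python3 - <<'E'
from h import *
import pickle
cs={n:cam(n) for n in('scene','side','wrist')}
pickle.dump(cs,open('c0.pkl','wb'))
for n,c in cs.items():
    cv2.imwrite(f'pics/{n}0.png',cv2.resize(c['frame'],(800,600),interpolation=cv2.INTER_CUBIC)); print(n,c['f'],c['cx'],c['cy'],c['T'].round(3).tolist())
s=bot.read_state(); print({k:np.round(s[k],3).tolist() for k in('time_s','tcp_pos','tool_rot','wrist_force','gripper_width')})
E
```

```text
pics
scene 355.9724437483076 253.12106927349868 188.9970083037445 [[-0.5, -0.359, 0.788, -0.512], [-0.866, 0.207, -0.455, 0.559], [-0.0, -0.91, -0.414, 0.58], [0.0, 0.0, 0.0, 1.0]]
side 394.05672505135794 252.29032936634738 186.87550234594954 [[0.959, -0.156, 0.238, 0.179], [-0.284, -0.566, 0.774, -0.948], [0.014, -0.809, -0.587, 0.808], [0.0, 0.0, 0.0, 1.0]]
wrist 297.3186396354542 254.33124861490367 190.71819680084982 [[0.252, -0.919, -0.303, 0.24], [-0.968, -0.24, -0.077, -0.609], [-0.002, 0.313, -0.95, 0.374], [0.0, 0.0, 0.0, 1.0]]
{'time_s': 0.15, 'tcp_pos': [0.163, -0.629, 0.231], 'tool_rot': [-3.14, 0.0, 0.254], 'wrist_force': [-0.03, 0.55, 0.884], 'gripper_width': 0.085}
```

View pics/scene0.png

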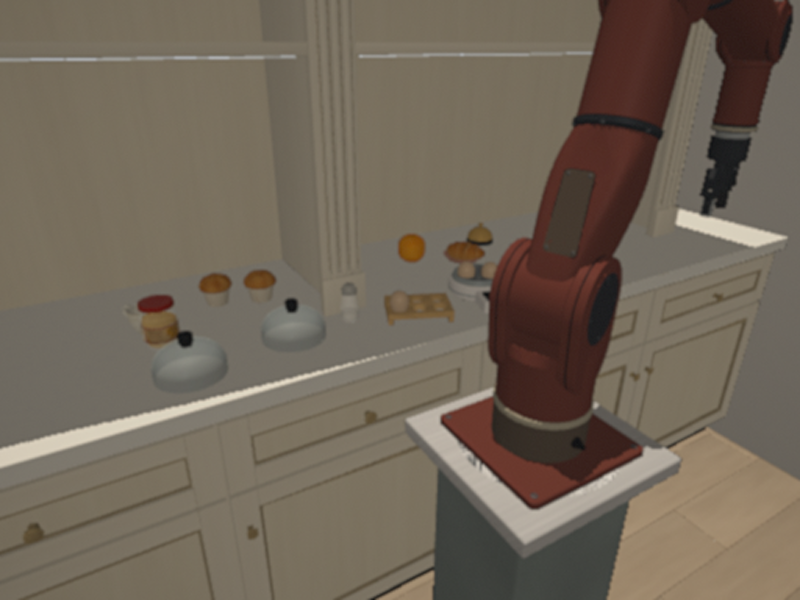

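View pics/side0.png

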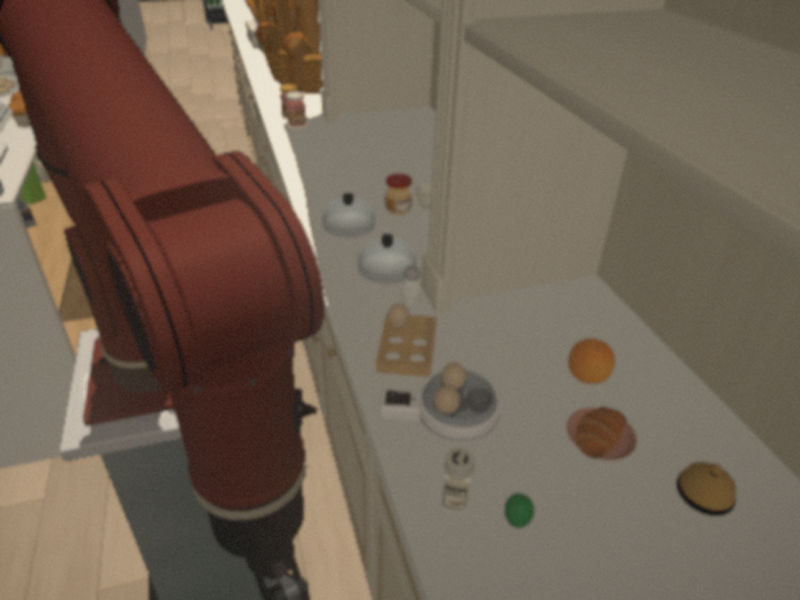

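The scene view shows the lid knobs at (291,305) and (185,339), the board egg at (399,301) and the cooker at (475,280). The side view shows the right-hand lid's knob at (387,240), the egg at (398,316), the cooker at (459,402) with its free seat at (480,400), and the rocker at (398,398). There is a jar at (459,475) and the salt at (411,285).

```bash
python3 - <<'E'
from h import *
import pickle
cs=pickle.load(open('c0.pkl','rb')); S,D=cs['scene'],cs['side']; k=.64
def blob(c,box,f):
    x0,y0,x1,y1=[int(v*k) for v in box]; hsv=cv2.cvtColor(c['frame'],cv2.COLOR_BGR2HSV)[y0:y1,x0:x1].astype(int)
    m=f(hsv).astype(np.uint8); n,l,s,ce=cv2.connectedComponentsWithStats(m); i=1+np.argmax(s[1:,4]); return ce[i]+[x0,y0],s[i].tolist()
dark=lambda h:h[...,2]<60
for nm,b1,b2 in(('lidR',(275,290,310,320),(372,228,402,252)),('lidL',(170,325,200,352),(332,188,365,208))):
    a=blob(S,b1,dark);b=blob(D,b2,dark);print(nm,a,b,tri(ray(S,*a[0]),ray(D,*b[0])))
eg=lambda h:(h[...,0]<14)&(h[...,1]>70)&(h[...,2]>90)
print('egg',tri(ray(S,399*k,301*k),ray(D,398*k,316*k)))
P=lambda n,u,v,z:print(n,plane(D,u*k,v*k,z).round(3))
P('cooker flange c',459,402,.05);P('free seat',480,400,.055);P('eggb',453,376,.07);P('eggc',447,400,.07)
P('rocker',398,398,.04);P('foot outer',384,405,.036);P('boardTL',383,317,.028);P('boardTR',435,318,.028);P('boardBL',377,372,.028);P('boardBR',428,374,.028)
P('jar base',455,505,0);P('jar top',460,452,.1);P('salt base',410,302,0);P('salt top',412,268,.09);P('pillar base',432,308,0);P('pillar base2',424,262,0);P('green',519,510,.02)
E
```

```text
lidR (array([186.11320755, 194.90566038]), [7, 6, 7, 9, 53]) (array([247.33333333, 153.5       ]), [7, 6, 6, 6, 30]) (array([0.51731031, 0.21979424, 0.07439445]), [0.0011184682136251413, 0.0011184682136251693])
lidL (array([117.95  , 216.3875]), [5, 4, 10, 10, 80]) (array([222.27272727, 126.95454545]), [8, 5, 5, 5, 22]) (array([0.47695477, 0.44405019, 0.07432134]), [0.0015263020451194932, 0.0015263020451196368])
egg (array([ 0.47360413, -0.02019763,  0.04374307]), [0.0017692290120540342, 0.0017692290120539967])
cooker flange c [ 0.501 -0.282  0.05 ]
free seat [ 0.535 -0.291  0.055]
eggb [ 0.505 -0.239  0.07 ]
eggc [ 0.475 -0.29   0.07 ]
rocker [ 0.408 -0.236  0.04 ]
foot outer [ 0.381 -0.241  0.036]
boardTL [0.448 0.002 0.028]
boardTR [ 0.549 -0.03   0.028]
boardBL [ 0.393 -0.151  0.028]
boardBR [ 0.481 -0.182  0.028]
jar base [ 0.438 -0.435  0.   ]
jar top [ 0.445 -0.418  0.1  ]
salt base [0.528 0.071 0.   ]
salt top [0.53 0.07 0.09]
pillar base [0.568 0.038 0.   ]
pillar base2 [0.609 0.214 0.   ]
green [ 0.52  -0.482  0.02 ]
```

```bash
python3 -m jog '[0.7,-0.5,0,0,85, 0.7,-0.5,0,0,85, 0.7,-0.5,0,0,85, 0.7,-0.5,0,0,85, 0.7,-0.6,0,0,85, 0.7,-0.6,0,0,85, 0.7,-0.6,0,0,85, 0.7,-0.6,0,0,85, 0.7,-0.6,0,0,85, 0.7,-0.6,0,0,85]'
python3 -m jog '[0.7,-0.5,0,0,85, 0.7,-0.6,0,0,85,0.5,-0.6,0,0,85,0,0,0,1,85,0,0,0,1,85,0,0,0,1,85,0,0,0,1,85,0,0,0,1,85,0,0,0,0,85,0,0,0,0,85]'
python3 - <<'E'
from h import *
import pickle
c=cam('wrist'); s=cam('side'); pickle.dump((c,s),open('c1.pkl','wb'))
cv2.imwrite('pics/w1.png',cv2.resize(c['frame'],(800,600),interpolation=cv2.INTER_CUBIC))
E
```

```text
time_s: 1.15
tcp_pos: [0.3785, -0.3406, 0.2312]
tool_rot: [-3.142, 0.0, 0.254]
wrist_force: [0.5, 0.5, -0.2]
gripper_width: 0.0851
grip_force: 0.0
time_s: 2.15
tcp_pos: [0.4344, -0.2571, 0.2312]
tool_rot: [-3.142, 0.0, -0.267]
wrist_force: [0.5, 0.1, -0.0]
gripper_width: 0.0849
grip_force: 0.0
```

View pics/w1.png

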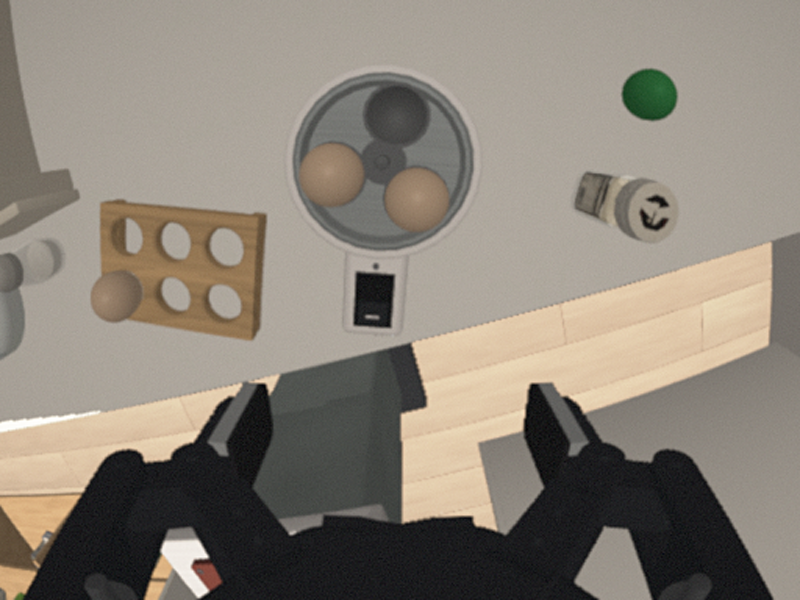

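The wrist view shows the cooker ring centred at (383,162), the free (dark) seat at (397,115), eggs at (332,174) and (417,199), the rocker at (374,299) and the board egg at (116,296).

```bash
python3 - <<'E'
from h import *
import pickle
c,s=pickle.load(open('c1.pkl','rb')); k=.64
im=c['frame']; hsv=cv2.cvtColor(im,cv2.COLOR_BGR2HSV); g=cv2.cvtColor(im,cv2.COLOR_BGR2GRAY)
print(c['T'][:3,3])
for p in((332,174),(397,115),(383,70),(116,296),(380,60),(396,75),(372,270)): u,v=int(p[0]*k),int(p[1]*k); print(p,im[v,u],hsv[v,u])
def blob(m,u,v,open_=0):
    m=m.astype(np.uint8)
    if open_: m=cv2.morphologyEx(m,cv2.MORPH_OPEN,np.ones((open_,open_)))
    n,l,st,ce=cv2.connectedComponentsWithStats(m); i=l[int(v*k),int(u*k)]; 
    cn=max(cv2.findContours((l==i).astype(np.uint8),0,1)[0],key=cv2.contourArea); return ce[i],st[i].tolist(),cn[:,0]
egg=(hsv[...,1]>70)&(hsv[...,0]<16)
for n,u,v,z in(('eggB',332,174,.066),('eggC',417,199,.066)):
    ce,st,cn=blob(egg,u,v); e=cv2.fitEllipse(cn); print(n,st,e,plane(c,*e[0],z))
# cup
ce,st,cn=blob(g<75,397,115,5); e=cv2.fitEllipse(cn); print('cup',st,e,plane(c,*e[0],.055))
# flange outer edge: radial scan
C=np.array(plane(c,383*k,162*k,.044)); pts=[]
for a in np.radians(np.arange(0,360,4)):
    rs=np.arange(.062,.080,.0005); val=[]
    for r in rs:
        u,v=proj(c,C+[r*np.cos(a),r*np.sin(a),0]); val.append(cv2.getRectSubPix(g.astype(np.float32),(1,1),(u,v))[0,0])
    val=np.convolve(val,np.ones(5)/5,'same'); d=np.diff(val)[4:-4]; i=np.argmin(d); r=rs[i+4]; pts.append(C[:2]+[r*np.cos(a),r*np.sin(a)])
pts=np.array(pts)
for _ in range(4):
    A=np.c_[2*pts,np.ones(len(pts))]; x=np.linalg.lstsq(A,(pts**2).sum(1),rcond=None)[0]; R=np.sqrt(x[2]+x[0]**2+x[1]**2); res=np.abs(np.hypot(*(pts-x[:2]).T)-R); pts=pts[res<=max(np.percentile(res,85),.0008)]
print('flange',x[:2],R,len(pts),res.std()); print('hub',plane(c,382*k,162*k,.05))
print('rocker',plane(c,374*k,299*k,.04),'pivotdot')
ce,st,cn=blob(g<40,374,290); print('rk',ce,st,plane(c,*ce,.04))
print('egg0',plane(c,116*k,296*k,.048))
E
```

```text
[ 0.51141117 -0.27835795  0.37452614]
(332, 174) [114 136 160] [ 14  73 160]
(397, 115) [78 79 78] [60  3 79]
(383, 70) [171 179 187] [ 15  22 187]
(116, 296) [ 98 120 143] [ 15  80 143]
(380, 60) [154 162 169] [ 16  23 169]
(396, 75) [107 112 109] [ 48  11 112]
(372, 270) [159 168 177] [ 15  26 177]
eggB [192, 92, 40, 40, 1064] ((211.8786163330078, 111.39232635498047), (38.228614807128906, 38.87228012084961), 39.44778060913086) [ 0.50808783 -0.23197704  0.066     ]
eggC [0, 0, 512, 384, 192426] ((255.31837463378906, 191.60743713378906), (445.74591064453125, 616.9038696289062), 89.91905212402344) [ 0.41201186 -0.2524461   0.066     ]
cup [0, 0, 512, 384, 159736] ((256.1136169433594, 164.11061096191406), (373.6285705566406, 673.2061767578125), 90.28901672363281) [ 0.43906207 -0.26071511  0.055     ]
flange [ 0.50694141 -0.26582426] 0.0685602558365213 83 0.0002101406096756502
hub [ 0.5061961  -0.26593588  0.05      ]
rocker [ 0.40889934 -0.23207177  0.04      ] pivotdot
rk [238.75217391 190.8884058 ] [227, 175, 25, 34, 690] [ 0.40965494 -0.23153848  0.04      ]
egg0 [ 0.47162681 -0.02117454  0.048     ]
```

```bash
python3 -m jog '[0,0,0,1,70,0,0,0,1,70,0,0,0,0.8,70,-0.38,-0.92,0,0,70,-0.38,-0.92,0,0,70,-0.38,-0.92,0,0,70,-0.38,-0.92,0,0,70,-0.38,-0.92,0,0,70,-0.38,-0.92,0,0,70]'
python3 -m jog '[0,0,0,0,70,0,0,0,0,70,0,0,0,0,70]'
python3 - <<'E'
from h import *
import pickle
c=cam('wrist'); s=cam('side'); pickle.dump((c,s),open('c2.pkl','wb'))
im=c['frame'].copy(); tp=bot.read_state()['tcp_pos']; 
for z,col in((.048,(0,0,255)),):
    u,v=proj(c,[.4726,-.0207,z]); cv2.drawMarker(im,(int(u),int(v)),col); print(u,v)
S=s['frame'].copy()
for p in([.507,-.266,.044],[.536,-.284,.055],[.473,-.021,.048],[.4,-.228,.04],[.5173,.2198,.077]):
    u,v=proj(s,p); cv2.drawMarker(S,(int(u),int(v)),(0,0,255),markerSize=8)
cv2.imwrite('pics/w2.png',np.hstack([cv2.resize(im,(400,300)),cv2.resize(S[80:340,190:390],(400,300*400//400))]))
E
```

```text
time_s: 3.15
tcp_pos: [0.4752, -0.0202, 0.2315]
tool_rot: [-3.142, -0.0, -0.561]
wrist_force: [0.7, -0.1, 0.7]
gripper_width: 0.0701
grip_force: 0.0
time_s: 3.45
tcp_pos: [0.4751, -0.0228, 0.2312]
tool_rot: [3.141, 0.0, -0.563]
wrist_force: [-0.4, 0.0, -0.6]
gripper_width: 0.07
grip_force: 0.0
253.44546947385535 170.28044067034097
```

View pics/w2.png

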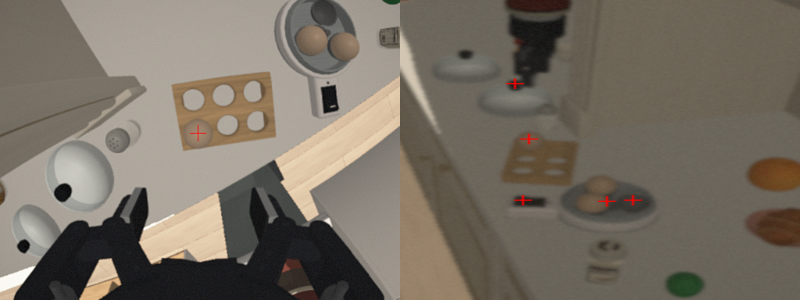

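The left panel (wrist) puts my egg marker on the egg; the right-hand lid's knob is at about (62,192). In the right panel (side), the cooker, seat and rocker markers fall where expected. I'll refine next.

```bash
cat > eggfit.py <<'E'
from h import *
def fit(c,u,v,R,lo,hi):
    "fit circle-ish outline round (u,v): strongest radial gradient in R*lo..R*hi"
    g=cv2.GaussianBlur(cv2.cvtColor(c['frame'],cv2.COLOR_BGR2LAB),(3,3),0).astype(np.float32)
    for it in range(3):
        P=[]
        for a in np.radians(np.arange(0,360,6)):
            r=np.arange(R*lo,R*hi,.25); px=np.stack([cv2.remap(g,np.float32([[u+x*np.cos(a)]]),np.float32([[v+x*np.sin(a)]]),1)[0,0] for x in r])
            d=np.linalg.norm(px[4:]-px[:-4],axis=1); i=np.argmax(d); P.append([u+r[i+2]*np.cos(a),v+r[i+2]*np.sin(a)])
        P=np.float32(P); 
        for _ in range(3):
            e=cv2.fitEllipseDirect(P); ra=np.hypot(*(P-np.float32(e[0])).T); m=np.mean(e[1])/2; q=np.abs(ra-m); P=P[q<=max(1.5,np.percentile(q,85))] if len(P)>20 else P
        u,v=e[0]
    return e,len(P)
E
python3 - <<'E'
from eggfit import *
import pickle
c,s=pickle.load(open('c2.pkl','rb')); c1,_=pickle.load(open('c1.pkl','rb')); s0=pickle.load(open('c0.pkl','rb'))['side']; sc=pickle.load(open('c0.pkl','rb'))['scene']
e2,n=fit(c,253,170,17,.7,1.35); e1,n1=fit(c1,116*.64,296*.64,16,.7,1.35); es,n2=fit(s0,398*.64,316*.64,7.5,.7,1.4)
print(e2,n,e1,n1,es,n2)
print('egg w1w2',tri(ray(c1,*e1[0]),ray(c,*e2[0])),'w2+side',tri(ray(c,*e2[0]),ray(s0,*es[0])),plane(c,*e2[0],.05))
# knob
hsv=cv2.cvtColor(c['frame'],cv2.COLOR_BGR2GRAY); x0,y0,x1,y1=62,228,98,262
m=(hsv[y0:y1,x0:x1]<45).astype(np.uint8); n,l,st,ce=cv2.connectedComponentsWithStats(m); i=1+np.argmax(st[1:,4]); p=ce[i]+[x0,y0]; print(p,st[i]); print('knob',tri(ray(c,*p),ray(s0,247.33,153.5)),plane(c,*p,.077),tri(ray(c,*p),ray(sc,186.1,194.9)))
# cooker eggs, cup in w2
for nm,(u,v),R,cc in(('B',(332,174),20,c1),('C',(417,199),20,c1),('cup',(397,115),20,c1)):
    e,n=fit(cc,u*.64,v*.64,R,.75,1.3); print(nm,e,n,plane(cc,*e[0],.066 if nm!='cup' else .055).round(4))
for nm,(u,v),R in(('B2',(312,40),20),('C2',(344,46),20),('cup2',(324,13),18)):
    e,n=fit(c,u*1.28,v*1.28,R,.75,1.3); print(nm,e,n,plane(c,*e[0],.066 if nm[:3]!='cup' else .055).round(4))
E
```

```text
((251.68455505371094, 171.4213409423828), (39.06925964355469, 42.40449905395508), 67.3922348022461) 42 ((73.9266586303711, 189.0177764892578), (31.78667449951172, 34.88258743286133), 43.00394821166992) 58 ((254.06175231933594, 200.60743713378906), (13.451559066772461, 15.266304016113281), 44.445438385009766) 56
egg w1w2 (array([ 0.47174364, -0.01772498,  0.0439605 ]), [7.369097354956976e-05, 7.369097354965912e-05]) w2+side (array([ 0.47175587, -0.01782633,  0.04663956]), [0.0005419178541181191, 0.0005419178541181225]) [ 0.47296422 -0.01858849  0.05      ]
[ 80.17847025 246.04532578] [  8   8  21  22 353]
knob (array([0.51650025, 0.22097976, 0.07332719]), [0.0008899893067507533, 0.0008899893067507679]) [0.51622656 0.21843476 0.077     ] (array([0.5163314 , 0.22032805, 0.07565049]), [0.000504090003019846, 0.0005040900030199296])
B ((210.4199676513672, 113.5351791381836), (42.5533332824707, 45.68950271606445), 65.75225067138672) 39 [ 0.5064 -0.2299  0.066 ]
C ((267.16339111328125, 130.04197692871094), (43.475311279296875, 46.24556350708008), 130.04747009277344) 42 [ 0.4738 -0.2819  0.066 ]
cup ((254.32801818847656, 70.25536346435547), (43.73674011230469, 45.867103576660156), 24.017595291137695) 44 [ 0.5382 -0.2856  0.055 ]
B2 ((397.68865966796875, 51.41429901123047), (39.36454772949219, 42.6762580871582), 107.7732925415039) 49 [ 0.5086 -0.23    0.066 ]
C2 ((439.2412414550781, 59.446983337402344), (37.80485534667969, 41.455684661865234), 107.15251159667969) 49 [ 0.4777 -0.2783  0.066 ]
cup2 ((415.75885009765625, 15.65326976776123), (35.13502502441406, 37.288719177246094), 84.4740982055664) 36 [ 0.5349 -0.2837  0.055 ]
```

```bash
python3 -m jog '[-0.12,-0.05,0.7,0,70,0,0,0.8,0,70,0,0,0.8,0,70,0,0,0.8,0,70,0,0,0.7,0,70,0,0,0.5,0,70,0,0,0.3,0,70,0,0,0.2,0,70,0,0,0.04,0,70,0,0,0,0,70]'
python3 -m jog '[0,0,0,0,60,0,0,0,0,52,0,0,0,0,48,0,0,0,0,46,0,0,0,0,44,0,0,0,0,42,0,0,0,0,40,0,0,0,0,38,0,0,0,0,38,0,0,0,0,38]'
python3 - <<'E'
from h import *
c=cam('wrist'); s=cam('side'); u,v=[int(t) for t in proj(s,[.473,-.02,.05])]
cv2.imwrite('pics/w3.png',np.hstack([cv2.resize(c['frame'],(400,300)),cv2.resize(s['frame'][v-40:v+35,u-50:u+50],(400,300))]))
E
```

```text
time_s: 4.55
tcp_pos: [0.4727, -0.0176, 0.0382]
tool_rot: [-3.141, -0.001, -0.563]
wrist_force: [-0.8, 0.2, -0.1]
gripper_width: 0.0698
grip_force: 0.0
time_s: 5.55
tcp_pos: [0.4719, -0.0184, 0.038]
tool_rot: [3.14, -0.0, -0.564]
wrist_force: [-4.2, -4.9, 6.0]
gripper_width: 0.0403
grip_force: 59.6
```

View pics/w3.png

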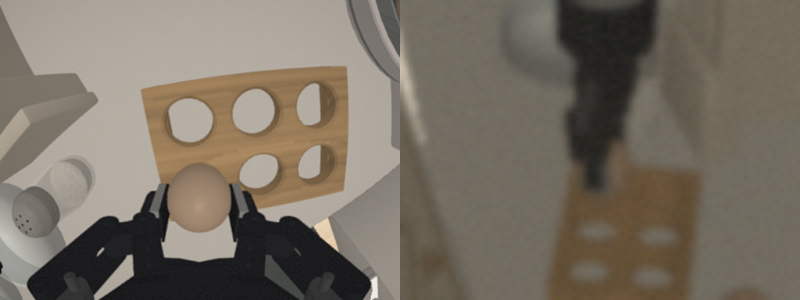

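The left panel shows the egg between the pads at (199,198), with the finger faces on either side. The right panel is blurry but shows the gripper over the egg. I'll lift it slightly and measure the egg in the hand.

```bash
python3 -m jog '[0,0,-0.1,0,38,0,0,-0.2,0,38,0,0,-0.3,0,38,0,0,-0.4,0,38,0,0,-0.5,0,38,0,0,-0.5,0,38,0,0,-0.5,0,38,0,0,-0.3,0,38,0,0,0,0,38,0,0,0,0,38]'
python3 - <<'E'
from eggfit import *
c=cam('wrist'); st=bot.read_state(); t=np.array(st['tcp_pos']); print(t,st['tool_rot'],st['gripper_width'],st['wrist_force'])
hsv=cv2.cvtColor(c['frame'],cv2.COLOR_BGR2HSV)
m=((hsv[...,0]>8)&(hsv[...,0]<17)&(hsv[...,1]>65)&(hsv[...,1]<125)).astype(np.uint8); m=cv2.morphologyEx(m,cv2.MORPH_OPEN,np.ones((5,5)))
n,l,s,ce=cv2.connectedComponentsWithStats(m); i=l[250,254]; print(i,s[i],ce[i])
cn=max(cv2.findContours((l==i).astype(np.uint8),0,1)[0],key=cv2.contourArea); e=cv2.fitEllipse(cn); print(e)
p=plane(c,*e[0],t[2]+.011); x=np.array([np.cos(st['tool_rot'][2]),np.sin(st['tool_rot'][2])]); y=np.array([x[1],-x[0]]); print(p,'egg off tool x,y mm',(p-t)[:2]@x*1e3,(p-t)[:2]@y*1e3)
im=c['frame'].copy(); cv2.drawMarker(im,tuple(int(q) for q in proj(c,t+[0,0,.0])),(0,0,255)); cv2.ellipse(im,e,(0,255,0),1)
cv2.imwrite('pics/w4.png',cv2.resize(im[150:384,120:390],None,fx=2.2,fy=2.2))
E
```

```text
time_s: 6.65
tcp_pos: [0.4721, -0.0174, 0.1495]
tool_rot: [3.142, -0.0, -0.563]
wrist_force: [-0.1, -0.5, -0.8]
gripper_width: 0.0404
grip_force: 60.6
[ 0.47173374 -0.01745673  0.14903291] [ 3.14117721e+00  8.72123779e-04 -5.62978626e-01] 0.040150125000735615 [-0.03712046  0.07617326 -0.69201641]
5 [ 214  210   82   88 5418] [254.68217054 254.50849022]
((254.62022399902344, 254.5326690673828), (79.43193817138672, 84.6025390625), 167.4536895751953)
[ 0.47316827 -0.01880462  0.16003291] egg off tool x,y mm 1.932515084193943 0.3742557579322714
```

View pics/w4.png

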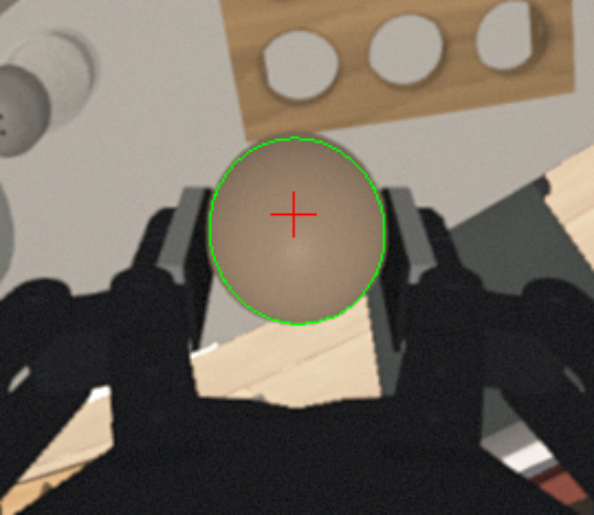

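The egg is held centred between the pads (about 2 mm ahead along tool x) and upright. Now to carry it over the free seat.

```bash
python3 -m jog '[0.3,0.3,0,0,38,0.6,0.6,0,0,38,0.6,0.6,0,0,38,0.6,0.6,0,0,38,0.6,0.6,0,0,38,0.6,0.6,0,0,38,0.6,0.6,0,0,38,0.6,0.55,0,0,38,0.38,0.33,0,0,38,0,0,0,0,38]'
python3 -m jog '[0,0,0.2,0,38,0,0,0.3,0,38,0,0,0.2,0,38,0,0,0,0,38,0,0,0,0,38]'
python3 - <<'E'
from eggfit import *
c=cam('wrist'); S=cam('side'); import pickle; pickle.dump((c,S),open('c5.pkl','wb'))
im=c['frame'].copy()
th=np.linspace(0,2*np.pi,60)
def circ(im,cc,x,y,z,r,col):
    P=np.int32([proj(cc,[x+r*np.cos(a),y+r*np.sin(a),z]) for a in th]); cv2.polylines(im,[P],True,col,1)
s=S['frame'].copy()
for I,cc in((im,c),(s,S)):
    circ(I,cc,.507,-.266,.044,.071,(0,0,255)); circ(I,cc,.5365,-.2845,.055,.023,(0,255,0)); circ(I,cc,.507,-.266,.056,.060,(255,0,0))
u,v=[int(q) for q in proj(S,[.507,-.266,.07])]
cv2.imwrite('pics/w5.png',np.hstack([cv2.resize(im[40:340,56:456],(400,300)),cv2.resize(s[v-38:v+37,u-50:u+50],(400,300))]))
E
```

```text
time_s: 7.7
tcp_pos: [0.5343, -0.2865, 0.1477]
tool_rot: [3.141, 0.002, -0.567]
wrist_force: [0.1, 0.5, -1.3]
gripper_width: 0.0405
grip_force: 60.6
time_s: 8.2
tcp_pos: [0.5351, -0.2828, 0.1214]
tool_rot: [-3.142, 0.001, -0.562]
wrist_force: [-0.8, 0.4, -0.8]
gripper_width: 0.0398
grip_force: 60.6
```

View pics/w5.png

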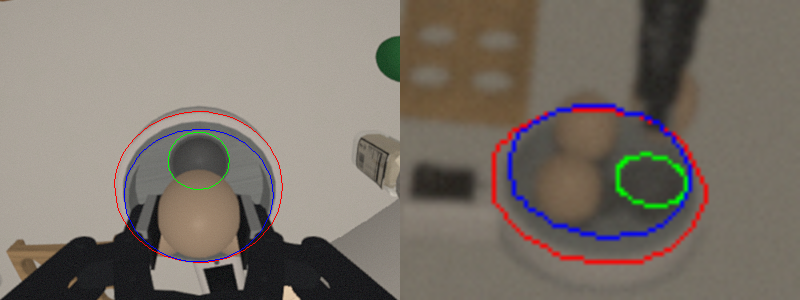

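The left panel shows the free cup at (199,160) inside my green circle. The actual white rim tops out at about (199,106), a few pixels beyond my red circle at 112. I'll check that numerically.

```bash
python3 - <<'E'
from eggfit import *
import pickle
c,S=pickle.load(open('c5.pkl','rb')); c1,_=pickle.load(open('c1.pkl','rb')); S0=pickle.load(open('c0.pkl','rb'))['side']
def prof(cc,C,z,angs,rs):
    g=cv2.GaussianBlur(cv2.cvtColor(cc['frame'],cv2.COLOR_BGR2GRAY),(3,3),0).astype(np.float32)
    for a in angs:
        val=[int(cv2.remap(g,*[np.float32([[q]]) for q in proj(cc,[C[0]+r*np.cos(np.radians(a)),C[1]+r*np.sin(np.radians(a)),z])],1)[0,0]) for r in rs]
        print(a,val)
rs=np.arange(.052,.084,.002); print((rs*1e3).round().astype(int).tolist())
for nm,cc in(('w1',c1),('w5',c),('side',S0)):
    print(nm); prof(cc,(.507,-.266),.044,(-32,-62,-2,28,-92,148,58,-152,180),rs)
print('cup z.055 along radial'); rs=np.arange(.010,.034,.0015); print((rs*1e3).round(1).tolist())
for nm,cc in(('w1',c1),('w5',c)):
    print(nm); prof(cc,(.5365,-.2845),.055,(-32,-62,-2,58,-122,28,-92),rs)
E
```

```text
[52, 54, 56, 58, 60, 62, 64, 66, 68, 70, 72, 74, 76, 78, 80, 82, 84]
w1
-32 [57, 58, 74, 98, 118, 111, 138, 172, 174, 167, 164, 164, 165, 164, 164, 164, 164]
-62 [121, 105, 86, 102, 120, 110, 140, 173, 173, 165, 165, 166, 165, 165, 165, 165, 165]
-2 [121, 99, 84, 98, 118, 114, 146, 176, 174, 166, 164, 164, 164, 164, 163, 163, 163]
28 [117, 97, 83, 92, 116, 113, 137, 172, 172, 166, 165, 165, 165, 164, 165, 164, 164]
-92 [120, 106, 85, 97, 115, 109, 137, 172, 172, 165, 165, 166, 166, 167, 167, 166, 167]
148 [115, 104, 93, 92, 103, 107, 112, 157, 172, 164, 167, 172, 172, 172, 171, 171, 170]
58 [117, 98, 81, 85, 106, 110, 125, 166, 172, 165, 165, 166, 166, 167, 166, 166, 165]
-152 [123, 120, 115, 110, 109, 107, 122, 165, 170, 163, 165, 168, 168, 168, 168, 168, 168]
180 [113, 106, 94, 98, 111, 106, 121, 165, 170, 159, 157, 162, 166, 168, 169, 169, 168]
w5
-32 [80, 108, 113, 106, 105, 105, 144, 172, 172, 164, 136, 124, 152, 169, 168, 168, 168]
-62 [114, 117, 115, 105, 106, 106, 144, 171, 171, 160, 129, 152, 169, 168, 168, 167, 167]
-2 [116, 117, 116, 106, 103, 106, 152, 172, 170, 156, 128,
[... 1787 characters left out ...]
 122, 123, 123]
28 [63, 62, 61, 60, 59, 59, 66, 81, 103, 117, 109, 92, 84, 90, 107, 117]
-92 [66, 65, 64, 63, 61, 60, 66, 81, 101, 118, 117, 100, 86, 89, 107, 119]
w5
-32 [75, 72, 68, 65, 63, 61, 68, 84, 107, 114, 108, 105, 105, 105, 125, 166]
-62 [74, 72, 69, 66, 63, 62, 66, 82, 107, 119, 120, 114, 109, 107, 107, 112]
-2 [74, 70, 67, 65, 63, 60, 68, 84, 108, 118, 118, 112, 106, 105, 104, 115]
58 [70, 69, 68, 68, 66, 63, 65, 73, 85, 110, 114, 115, 113, 113, 113, 113]
-122 [73, 69, 69, 68, 67, 65, 63, 70, 81, 105, 115, 115, 115, 116, 117, 116]
28 [71, 69, 67, 66, 63, 62, 66, 78, 101, 115, 116, 117, 116, 116, 117, 114]
-92 [72, 70, 67, 65, 64, 62, 62, 75, 95, 115, 116, 116, 115, 117, 116, 116]
```

Cup and collar edges agree with my estimates to under 1 mm. Lowering.

```bash
python3 -m jog '[0,0,0.3,0,38,0,0,0.4,0,38,0,0,0.4,0,38,0,0,0.2,0,38,0,0,0.1,0,38,0,0,0.05,0,38,0,0,0,0,38,0,0,0,0,38]'
python3 -m jog '[0,0,0.03,0,38,0,0,0.03,0,38,0,0,0.03,0,38,0,0,0,0,38]'
```

```text
time_s: 9.1
tcp_pos: [0.5356, -0.2835, 0.0643]
tool_rot: [-3.141, -0.001, -0.563]
wrist_force: [-0.9, 0.6, -0.8]
gripper_width: 0.0402
grip_force: 60.6
time_s: 9.5
tcp_pos: [0.5351, -0.2833, 0.0599]
tool_rot: [3.142, 0.0, -0.563]
wrist_force: [-0.3, 0.6, -1.3]
gripper_width: 0.0402
grip_force: 60.6
```

```bash
python3 -m jog '[0,0,0.03,0,38,0,0,0.02,0,38,0,0,0,0,38,0,0,0,0,38]'
python3 -m jog '[0,0,0.03,0,38,0,0,0,0,38,0,0,0,0,38]'
```

```text
time_s: 9.9
tcp_pos: [0.5351, -0.2833, 0.058]
tool_rot: [-3.142, 0.0, -0.563]
wrist_force: [-0.2, 0.7, -1.8]
gripper_width: 0.0403
grip_force: 60.6
time_s: 10.2
tcp_pos: [0.5349, -0.2832, 0.0571]
tool_rot: [3.141, 0.001, -0.563]
wrist_force: [-4.0, 1.3, 5.8]
gripper_width: 0.0403
grip_force: 61.3
```

```bash
python3 -m jog '[-0.02,0,0,0,38,0,0,0,0,38,-0.01,0,0.01,0,38,0,0,0,0,38,0,0,0,0,38]'
```

```text
time_s: 10.7
tcp_pos: [0.5347, -0.2831, 0.0568]
tool_rot: [-3.142, -0.001, -0.563]
wrist_force: [0.8, -2.7, 1.8]
gripper_width: 0.0401
grip_force: 60.9
```

Forces are small now, so I'll open the fingers gradually and retreat.

```bash
python3 -m jog '[0,0,0,0,41,0,0,0,0,43,0,0,0,0,46,0,0,0,0,50,0,0,0,0,54,0,0,0,0,58,0,0,0,0,60,0,0,0,0,60]'
python3 -m jog '[0,0,-0.1,0,60,0,0,-0.3,0,60,0,0,-0.5,0,60,0,0,-0.7,0,60,0,0,-0.7,0,60,-0.3,0,-0.7,0,60,-0.5,0,-0.5,0,60,-0.5,0,0,0,60,-0.3,0,0,0,60,0,0,0,0,60]'
python3 - <<'E'
from eggfit import *
c=cam('wrist'); S=cam('side')
u,v=[int(q) for q in proj(S,[.507,-.266,.07])]
cv2.imwrite('pics/w6.png',np.hstack([cv2.resize(c['frame'],(400,300)),cv2.resize(S['frame'][v-38:v+37,u-50:u+50],(400,300),interpolation=cv2.INTER_CUBIC)]))
for nm,p in(('A',(.5358,-.284,.07)),('B',(.508,-.232,.07)),('C',(.476,-.281,.07))):
    q=proj(c,p); e,n=fit(c,*q,24,.7,1.3); print(nm,q,e,n,plane(c,*e[0],.068).round(4))
E
```

```text
time_s: 11.5
tcp_pos: [0.5342, -0.2827, 0.0565]
tool_rot: [-3.142, 0.0, -0.563]
wrist_force: [0.3, 0.4, 0.3]
gripper_width: 0.0599
grip_force: 0.0
time_s: 12.5
tcp_pos: [0.4792, -0.248, 0.1972]
tool_rot: [3.141, -0.0, -0.563]
wrist_force: [0.2, 0.1, -0.3]
gripper_width: 0.0598
grip_force: 0.0
A (np.float64(254.1280434936558), np.float64(110.38741155283007)) ((253.9082489013672, 105.71251678466797), (51.55190658569336, 55.36860275268555), 168.88844299316406) 36 [ 0.5395 -0.2861  0.068 ]
B (np.float64(222.97214888948227), np.float64(165.50584985111504)) ((222.8847198486328, 165.0738067626953), (46.728736877441406, 48.032997131347656), 43.243778228759766) 37 [ 0.5081 -0.2317  0.068 ]
C (np.float64(285.3584744534634), np.float64(166.52613752448605)) ((285.8503112792969, 165.7073974609375), (45.332035064697266, 47.59975814819336), 124.05889892578125) 41 [ 0.4759 -0.2817  0.068 ]
```

View pics/w6.png

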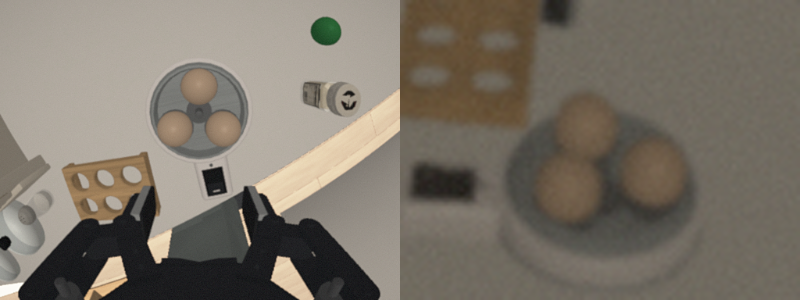

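All three eggs are in their seats: (199,87), (175,128) and (222,129) in the left panel. Before going for the lid I'll check the pillar position and the knob again.

```bash
python3 - <<'E'
from h import *
import pickle
d=pickle.load(open('c0.pkl','rb')); S=d['scene']; D=d['side']; c2,_=pickle.load(open('c2.pkl','rb'))
for n,cc,u,v,k in(('scene front-left',S,322,308,.64),('scene front-right',S,365,290,.64),('scene baseright',S,363,270,.64),('side low',D,440,312,.64),('side left',D,424,265,.64)):
    print(n,plane(cc,u*k,v*k,0).round(3))
for p in((146,92),(146,78),(85,0),(63,0),(0,127),(90,118)): print('w2',p,plane(c2,p[0]*1.28,p[1]*1.28,0).round(3),plane(c2,p[0]*1.28,p[1]*1.28,.1).round(3))
print(np.round(bot.read_state()['qpos'],3))
cv2.imwrite('pics/p.png',np.hstack([cv2.resize(S['frame'][130:230,150:260],(400,364),interpolation=2),cv2.resize(c2['frame'][0:260,0:286],(400,364),interpolation=2)]))
E
```

```text
scene front-left [0.616 0.112 0.   ]
scene front-right [ 0.659 -0.026  0.   ]
scene baseright [ 0.785 -0.084  0.   ]
side low [0.58 0.02 0.  ]
side left [0.605 0.202 0.   ]
w2 (146, 92) [0.566 0.02  0.   ] [ 0.56  -0.003  0.1  ]
w2 (146, 78) [0.585 0.007 0.   ] [ 0.574 -0.012  0.1  ]
w2 (85, 0) [ 0.771  0.022 -0.   ] [ 0.71  -0.002  0.1  ]
w2 (63, 0) [0.806 0.056 0.   ] [0.735 0.023 0.1  ]
w2 (0, 127) [0.714 0.342 0.   ] [0.668 0.233 0.1  ]
w2 (90, 118) [0.589 0.131 0.   ] [0.576 0.079 0.1  ]
[ 0.718  0.156 -0.356  1.764  0.058  1.231 -1.786]
```

View pics/p.png

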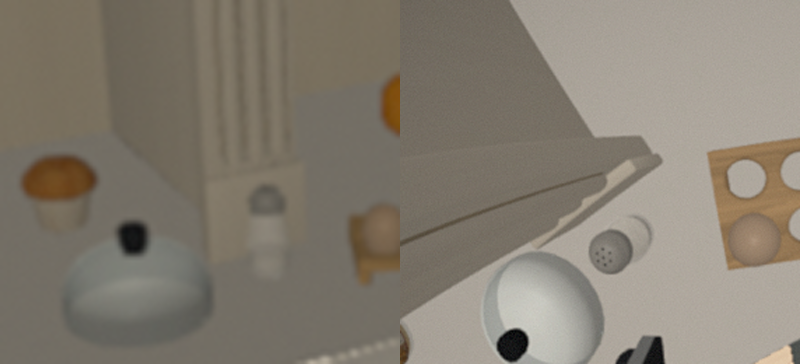

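The pillar's plinth corner is near (.57,.02) and its face runs back to x≈.6, so I'll turn the wrist camera away from it (yaw ≈ 0.3) and pass at x≈.46.

```bash
python3 -m jog '[0,0,0,-0.9,60,0,0,0,-0.9,60,0,0,0,-0.9,60,0,0,0,-0.9,60,0,0,0,-0.9,60,0,0,0,-0.9,60,0,0,0,-0.9,60,0,0,0,-0.9,60,0,0,0,-0.9,60,0,0,0,-0.1,60]'
python3 -m jog '[0.2,-0.85,0,0,60,0.2,-0.85,0,0,60,0.2,-0.85,0,0,60,0.2,-0.85,0,0,60,0.2,-0.85,0,0,60,0.2,-0.85,0,0,60,0.2,-0.85,0,0,60,0.2,-0.85,0,0,60,0,0,0,0,60]'
python3 -m jog '[0.5,-0.8,0,0,60,0.5,-0.8,0,0,60,0.5,-0.8,0,0,60,0.5,-0.8,0,0,60,0.5,-0.8,0,0,60,0,0,0,0,60,0,0,0,0,60]'
cat > knob.py <<'E'
from h import *
from scipy.ndimage import label
c=cam('wrist'); st=bot.read_state(); t=np.array(st['tcp_pos']); print(st['tcp_pos'],st['tool_rot'])
K=[.5164,.2195,.08]; u,v=proj(c,K); print(u,v); g=cv2.cvtColor(c['frame'],cv2.COLOR_BGR2GRAY); print(c['frame'][int(v),int(u)])
l,n=label(g<50); i=l[int(v),int(u)]; ys,xs=np.where(l==i); print(i,len(xs),xs.min(),xs.max(),ys.min(),ys.max(),xs.mean(),ys.mean())
print('top plane',plane(c,(xs.min()+xs.max())/2,(ys.min()+ys.max())/2,.082))
cv2.imwrite('pics/k.png',c['frame'])
E
python3 knob.py
```

```text
time_s: 13.6
tcp_pos: [0.4805, -0.2489, 0.196]
tool_rot: [-3.141, 0.0, 0.297]
wrist_force: [0.5, 0.7, -1.1]
gripper_width: 0.0598
grip_force: 0.0
time_s: 14.5
tcp_pos: [0.4621, 0.0352, 0.1969]
tool_rot: [-3.14, -0.001, 0.3]
wrist_force: [-0.2, 0.6, 0.0]
gripper_width: 0.0599
grip_force: 0.0
time_s: 15.2
tcp_pos: [0.5113, 0.213, 0.1959]
tool_rot: [-3.141, 0.001, 0.295]
wrist_force: [0.1, -0.7, 0.2]
gripper_width: 0.0596
grip_force: 0.0
[0.51139857 0.21180107 0.19604059] [-3.14140382e+00  1.01420355e-03  2.94068284e-01]
249.1530858266513 177.62129608097868
[22 19 22]
11 704 236 264 162 192 250.046875 177.234375
top plane [0.5177292 0.2190668 0.082    ]
```

```bash
python3 -m jog '[0.19,-0.12,0,0,60,0,0,0.6,0,60,0,0,0.8,0,60,0,0,0.8,0,60,0,0,0.6,0,60,0,0,0.3,0,60,0,0,0.15,0,60,0,0,0,0,60,0,0,0,0,60]'
python3 -m jog '[0,0,0,0,50,0,0,0,0,42,0,0,0,0,36,0,0,0,0,32,0,0,0,0,30,0,0,0,0,28,0,0,0,0,26,0,0,0,0,22,0,0,0,0,22,0,0,0,0,22]'
```

```text
time_s: 16.15
tcp_pos: [0.5178, 0.2196, 0.0677]
tool_rot: [-3.142, -0.002, 0.295]
wrist_force: [-0.3, -0.2, 0.3]
gripper_width: 0.0601
grip_force: 0.0
time_s: 17.15
tcp_pos: [0.5172, 0.2192, 0.0667]
tool_rot: [3.141, -0.0, 0.295]
wrist_force: [-0.6, -1.8, 4.7]
gripper_width: 0.026
grip_force: 58.8
```

```bash
python3 -m jog '[0,0,-0.1,0,22,0,0,-0.2,0,22,0,0,-0.3,0,22,0,0,-0.5,0,22,0,0,-0.6,0,22,0,0,-0.6,0,22,0,0,-0.6,0,22,0,0,-0.4,0,22,0,0,-0.1,0,22,0,0,0,0,22]'
python3 -c "
from h import *
c=cam('wrist');cv2.imwrite('pics/w7.png',c['frame'])"
```

```text
time_s: 18.15
tcp_pos: [0.5171, 0.2193, 0.2028]
tool_rot: [3.141, -0.001, 0.296]
wrist_force: [-0.2, 0.7, -1.5]
gripper_width: 0.0258
grip_force: 59.1
```

View pics/w7.png

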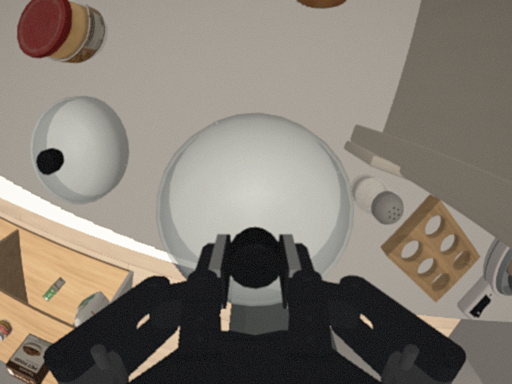

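The wrist picture shows the lid hanging level, with its knob at (254,257) centred between the pads. Carrying it round the pillar.

```bash
python3 -m jog '[-0.2,0.3,0,0,22,-0.46,0.68,0,0,22,-0.46,0.68,0,0,22,-0.46,0.68,0,0,22,-0.46,0.68,0,0,22,-0.46,0.68,0,0,22,-0.24,0.5,0,0,22,-0.1,0.6,0,0,22]'
python3 -m jog '[-0.1,0.7,0,0,22,-0.1,0.75,0,0,22,-0.1,0.75,0,0,22,-0.1,0.75,0,0,22,-0.1,0.75,0,0,22,-0.1,0.75,0,0,22,-0.1,0.75,0,0,22,-0.1,0.75,0,0,22,-0.1,0.6,0,0,22,0,0.2,0,0,22]'
python3 -m jog '[0,0,0,0,22,0,0,0,0,22,0,0,0,0,22]'
python3 - <<'E'
from eggfit import *
c=cam('wrist'); S=cam('side'); st=bot.read_state(); t=np.array(st['tcp_pos']); yaw=st['tool_rot'][2]; x=np.array([np.cos(yaw),np.sin(yaw)]); y=np.array([x[1],-x[0]]); print(t,yaw)
from scipy.ndimage import label
g=cv2.cvtColor(c['frame'],cv2.COLOR_BGR2GRAY)
# lid rim circle: radial scan at rim plane
z=t[2]-.0667; C=t.copy(); C[2]=z
gf=cv2.GaussianBlur(g,(3,3),0).astype(np.float32)
for it in range(2):
    P=[]
    for a in np.arange(-80,81,5):
        al=yaw+np.radians(a); rs=np.arange(.060,.080,.0005)
        val=np.array([cv2.remap(gf,*[np.float32([[q]]) for q in proj(c,C+[r*np.cos(al),r*np.sin(al),0])],1)[0,0] for r in rs]); d=np.abs(val[3:]-val[:-3]); i=np.argmax(d); P.append(C[:2]+rs[i+1]*np.array([np.cos(al),np.sin(al)]))
    P=np.array(P); 
    for _ in range(3):
        A=np.c_[2*P,np.ones(len(P))]; s=np.linalg.lstsq(A,(P**2).sum(1),rcond=None)[0]; R=np.sqrt(s[2]+s[0]**2+s[1]**2); res=np.abs(np.hypot(*(P-s[:2]).T)-R); P=P[res<=max(np.percentile(res,80),.0007)]
    C[:2]=s[:2]
print('lid centre',s[:2],R,len(P),res.max(),'off tool',(s[:2]-t[:2])@x,(s[:2]-t[:2])@y)
kz=t[2]-.0667+.087; p=plane(c,254.3,257,kz); print('knob off if px254,257:',(p-t)[:2]@x,(p-t)[:2]@y)
E
```

```text
time_s: 19.0
tcp_pos: [0.4628, 0.0014, 0.2014]
tool_rot: [-3.141, 0.002, 0.295]
wrist_force: [0.7, 0.8, -1.2]
gripper_width: 0.026
grip_force: 59.3
time_s: 20.0
tcp_pos: [0.5072, -0.2692, 0.2005]
tool_rot: [-3.14, 0.002, 0.292]
wrist_force: [-0.7, 0.2, -3.1]
gripper_width: 0.0255
grip_force: 59.3
time_s: 20.3
tcp_pos: [0.5086, -0.2646, 0.2023]
tool_rot: [-3.141, 0.0, 0.298]
wrist_force: [1.4, -0.0, -2.3]
gripper_width: 0.0262
grip_force: 59.3
[ 0.50863113 -0.26510646  0.2026397 ] 0.2972472788297653
lid centre [ 0.5097015  -0.26317025] 0.06665679292996919 17 0.0011984316898459718 off tool 0.0015905224305885492 -0.0015378029547581098
knob off if px254,257: 0.006164082051219285 -0.0003437824470225359
```

```bash
python3 -m jog '[-0.06,0.01,0.2,0,22,0,0,0.4,0,22,0,0,0.5,0,22,0,0,0.4,0,22,0,0,0.3,0,22,0,0,0.1,0,22,0,0,0,0,22,0,0,0,0,22]'
python3 -m jog '[0,0,0.05,0,22,0,0,0.05,0,22,0,0,0.05,0,22,0,0,0.05,0,22,0,0,0,0,22,0,0,0,0,22]'
```

```text
time_s: 21.2
tcp_pos: [0.5067, -0.2675, 0.1272]
tool_rot: [3.141, -0.001, 0.296]
wrist_force: [-0.0, -0.5, -0.8]
gripper_width: 0.026
grip_force: 59.3
time_s: 21.8
tcp_pos: [0.5062, -0.2673, 0.1185]
tool_rot: [-3.141, 0.0, 0.296]
wrist_force: [-0.9, -0.5, -2.7]
gripper_width: 0.026
grip_force: 59.3
```

```bash
python3 -m jog '[0,-0.02,0.05,0,22,0,0,0.05,0,22,0,0,0.03,0,22,0,0,0.03,0,22,0,0,0,0,22,0,0,0,0,22]'
python3 -m jog '[0,0,0.03,0,22,0,0,0,0,22,0,0,0,0,22]'
```

```text
time_s: 22.4
tcp_pos: [0.5061, -0.2666, 0.1121]
tool_rot: [-3.142, -0.0, 0.296]
wrist_force: [-0.3, 0.2, -1.6]
gripper_width: 0.026
grip_force: 59.3
time_s: 22.7
tcp_pos: [0.5062, -0.2666, 0.111]
tool_rot: [3.141, -0.0, 0.296]
wrist_force: [0.5, 0.9, -1.0]
gripper_width: 0.0261
grip_force: 59.3
```

```bash
python3 -m jog '[0,0,0.03,0,22,0,0,0,0,22,0,0,0,0,22]'
python3 -m jog '[0,0,0.02,0,22,0,0,0,0,22,0,0,0,0,22]'
```

```text
time_s: 23.0
tcp_pos: [0.5064, -0.2667, 0.1106]
tool_rot: [3.141, -0.001, 0.296]
wrist_force: [-2.9, 1.1, 6.6]
gripper_width: 0.026
grip_force: 60.1
time_s: 23.3
tcp_pos: [0.5064, -0.2667, 0.1106]
tool_rot: [3.141, -0.0, 0.296]
wrist_force: [-4.4, 2.1, 11.9]
gripper_width: 0.0259
grip_force: 60.8
```

Contact came at the expected height for fully home. Releasing and retreating.

```bash
python3 -m jog '[0,0,0,0,27,0,0,0,0,30,0,0,0,0,36,0,0,0,0,44,0,0,0,0,52,0,0,0,0,56,0,0,0,0,56,0,0,0,0,56]'
python3 -m jog '[0,0,-0.1,0,56,0,0,-0.3,0,56,0,0,-0.5,0,56,0,0,-0.5,0,40,0,0,-0.5,0,20,-0.5,0,-0.4,0,5,-0.8,0,0,0,0,-0.8,0,0,0,0,0,0,0,0,0,0,0,0,0,0]'
python3 - <<'E'
from h import *
import pickle
c=cam('wrist'); S=cam('side'); pickle.dump((c,S),open('c8.pkl','wb')); th=np.linspace(0,2*np.pi,80)
im=c['frame'].copy(); s=S['frame'].copy()
for I,cc in((im,c),(s,S)):
    cv2.polylines(I,[np.int32([proj(cc,[.507+.069*np.cos(a),-.266+.069*np.sin(a),.046]) for a in th])],True,(0,0,255),1)
u,v=[int(q) for q in proj(S,[.487,-.266,.08])]
cv2.imwrite('pics/w8.png',np.hstack([cv2.resize(im,(400,300)),cv2.resize(s[v-45:v+45,u-60:u+60],(400,300),interpolation=2)]))
g=cv2.cvtColor(c['frame'],cv2.COLOR_BGR2GRAY)
from scipy.ndimage import label
for p in((.4097,-.2315,.04),(.507,-.266,.128)):
    u,v=proj(c,p); l,n=label(g<45); i=l[int(v),int(u)]; 
    if i: ys,xs=np.where(l==i); print(len(xs),xs.min(),xs.max(),ys.min(),ys.max(),plane(c,(xs.min()+xs.max())/2,(ys.min()+ys.max())/2,p[2]))
E
```

```text
time_s: 24.1
tcp_pos: [0.5061, -0.2666, 0.1089]
tool_rot: [-3.142, -0.0, 0.296]
wrist_force: [0.3, 0.1, -0.3]
gripper_width: 0.0558
grip_force: 0.0
time_s: 25.1
tcp_pos: [0.4257, -0.2914, 0.2021]
tool_rot: [3.14, -0.001, 0.294]
wrist_force: [0.3, 0.6, -0.0]
gripper_width: -0.0004
grip_force: 0.0
862 176 216 149 192 [ 0.40968381 -0.23119431  0.04      ]
993 237 272 73 108 [ 0.50615092 -0.26726539  0.128     ]
```

View pics/w8.png

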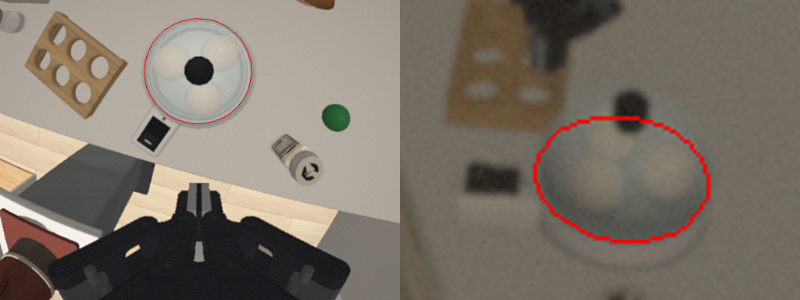

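The red rim circle matches the lid, which is level and home with its knob at (199,70) in the left panel. The rocker is at (154,133). Next I'll press its outer half.

```bash
python3 -m jog '[0,0,0,0.9,0,0,0,0,0.9,0,0,0,0,0.9,0,0,0,0,0.9,0,0,0,0,0.9,0,0,0,0,0.9,0,0,0,0,0.7,0,-0.65,-0.64,0,0,0,-0.65,-0.64,0,0,0,0,0,0,0,0]'
python3 -m jog '[0,0,0.5,0,0,0,0,0.7,0,0,0,0,0.8,0,0,0,0,0.7,0,0,0,0,0.5,0,0,0,0,0.3,0,0,0,0,0.1,0,0,0,0,0,0,0,0,0,0,0,0]'
```

```text
time_s: 26.2
tcp_pos: [0.3939, -0.221, 0.201]
tool_rot: [-3.141, 0.001, -0.338]
wrist_force: [0.2, -0.4, 0.4]
gripper_width: 0.0002
grip_force: 0.0
time_s: 27.1
tcp_pos: [0.3948, -0.2256, 0.0578]
tool_rot: [3.141, -0.001, -0.343]
wrist_force: [0.6, 0.0, 0.7]
gripper_width: -0.0003
grip_force: 0.0
```

```bash
python3 -m jog '[0,0,0.1,0,0,0,0,0.1,0,0,0,0,0.1,0,0,0,0,0.05,0,0,0,0,0,0,0]'
python3 -m jog '[0,0,0.05,0,0,0,0,0.03,0,0,0,0,0,0,0,0,0,0,0,0]'
```

```text
time_s: 27.6
tcp_pos: [0.3937, -0.2252, 0.0426]
tool_rot: [-3.141, 0.001, -0.343]
wrist_force: [-0.5, -0.0, 0.3]
gripper_width: 0.0
grip_force: 0.0
time_s: 28.0
tcp_pos: [0.3941, -0.2254, 0.0405]
tool_rot: [3.141, -0.0, -0.343]
wrist_force: [-4.2, 1.9, 11.9]
gripper_width: -0.0
grip_force: 6.3
```

```bash
python3 -m jog '[0,0,0,0,0,0,0,-0.1,0,0,0,0,-0.4,0,0,0,0,-0.8,0,0,0,0,-0.8,0,0,0,0,-0.8,0,0,0,0,-0.8,0,0,0,0,-0.2,0,0,0,0,0,0,0,0,0,0,0,0]'
python3 - <<'E'
from h import *
c=cam('wrist'); S=cam('side')
u,v=[int(q) for q in proj(c,[.407,-.23,.04])]; print(u,v); v=max(v,60);u2,v2=[int(q) for q in proj(S,[.487,-.266,.08])]
cv2.imwrite('pics/w9.png',np.hstack([cv2.resize(c['frame'][v-60:v+60,u-80:u+80],(400,300),interpolation=2),cv2.resize(S['frame'][v2-45:v2+45,u2-60:u2+60],(400,300),interpolation=2)]))
E
```

```text
time_s: 29.0
tcp_pos: [0.3936, -0.2252, 0.1948]
tool_rot: [-3.141, 0.001, -0.343]
wrist_force: [-0.2, -0.2, -1.1]
gripper_width: 0.0002
grip_force: 0.0
254 160
```

View pics/w9.png

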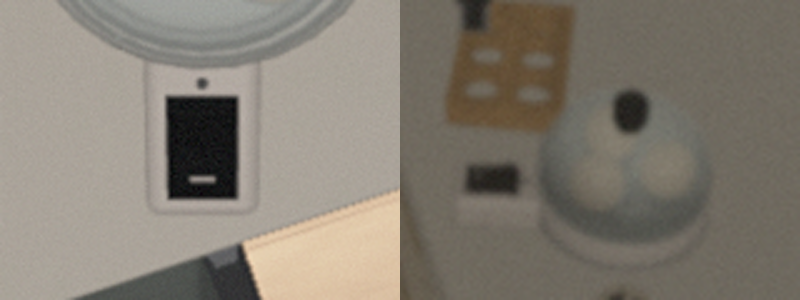

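The rocker now shows one uniform face with its outer half level. It stopped at 40 mm under 12 N, and the lid is level and home over three seated eggs. Handing in.

```bash
python3 -c "
from cell import bot
print(bot.finish_job())"
```

```text
the job is handed in; nothing more can be done
None
```

The egg is in the free seat, the lid is home on the cooker and the rocker is pressed to on; I handed the job in at about 29 s, and the hand-in returned no verdict.

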